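# Pin down a die-rack divider with a push rivet

### The job

Fasten the loose divider on the die rack: take the fresh push rivet (the one whose red pin stands up) from the blue caddy and seat it in the hole of the divider's foot, collar flat on the plate, with its pin still up. Only then push the red pin in until it is flush with the collar, pressing gently: the foot gives on its rubber and is damaged by more than 25 N. Leave the rivet in place, and leave the used rivet and the other things on the table where they are.

Things in the scene. Friction and masses are not known exactly. Their poses are not given: they have to be found in the camera images.
- rivet_mid (a point): The fresh push rivet: a round black collar 28 mm across and 12 mm high, with a red pin 17 mm across standing 8 mm proud of the collar's top, and below the collar a plain round shank 10 mm across and 18 mm long whose last 5 mm taper to 5 mm. About 35 g. This point is the centre of the collar, half-way up (6 mm above its underside, 6 mm below its top); z points up along the pin. It starts upright in one hole of the caddy, collar resting on the caddy's top.
- pin (a joint): How far the rivet's red pin has been pushed into the collar, m: 0 standing 8 mm proud, 0.008 fully home (flush with the collar's top, to within half a millimetre). It resists from the first with about 9 N, rising to about 12 N at the end, and stays where it is left.
- foot_hole (a point): The middle of the hole, at the level of the upper face of the divider's foot: a bright square metal plate, 76 mm each side and 10 mm thick, its upper face 55 mm above the table, at the end of the die rack. The round hole is 12 mm across, goes right through and has a 2 mm chamfer at its mouth; below it is open. From the foot a thin bright divider blade, 21 mm higher than the plate, runs off along the foot's +y axis, starting 35 mm from the hole. z is up.
- foot: The same plate with its blade (same origin and axes as foot_hole). It rests on rubber, so it sinks straight down under load, some millimetres at the forces that move the pin, and springs up again when let go; at most 14 mm.
- rack: The die rack, fixed to the table: origin on the table straight below the hole. The tray with its standing punches (top at 107 mm) lies from 60 to 300 mm along its +y axis and 100 mm either side of it.
- caddy: Blue block 56 (x) by 136 (y) by 45 mm high, fixed to the table, origin under its centre, with two upright holes 36 mm either side of its centre along its y axis: the fresh rivet stands in the one at -y, a used one in the one at +y.
- spent_mid (a point): The used rivet, like the fresh one but its red pin is already level with its collar. Centre of its collar. It stays in the caddy.
- die: Bystander: plain steel ring (die), 60 mm across, 28 mm high, 26 mm bore; origin under its centre
- tin: Bystander: small yellow-banded can, 56 mm across, 55 mm high; origin under its centre
- punch: Bystander: steel punch standing upright, 40 mm across, 85 mm high; origin under its centre
- carton: Bystander: closed cardboard carton 100 x 130 x 60 mm high; origin under its centre
- driver: Bystander: screwdriver lying flat along its own x, handle to -x
- collar: Bystander: dark steel ring, 48 mm across, 18 mm high; origin under its centre
Things that resemble listed ones, but are neither listed nor needed, are in the scene too. Leave any purple or turquoise look-alike of the part that bears rivet_mid alone.

How it is judged (in metres and radians):
On the way, in this order (a step that is already met when the one before it is completed fails the run):
1. the rivet is seated in the foot's hole, collar on the plate, pin still up (horizontal distance between rivet_mid and foot_hole below 0.003 m and z of rivet_mid in the frame of foot_hole between 0.003 and 0.0075 m and angle between rivet_mid's own z axis and vertical below 0.08 rad and value of joint pin below 0.003 m), for 0.2 s.
2. the pin is pushed flush with the rivet seated (horizontal distance between rivet_mid and foot_hole below 0.003 m and z of rivet_mid in the frame of foot_hole between 0.003 and 0.0075 m and angle between rivet_mid's own z axis and vertical below 0.08 rad and value of joint pin above 0.007 m), for 0.1 s.
At the end, for the whole second after the job is handed in: The rivet stands in the foot's hole within 3 mm of its middle, upright to within 0.08 rad, its collar down on the plate to within 1.5 mm, its pin flush to within 1 mm (pushed in by more than 7 mm), and the foot is at rest (all of step 2 and linear speed of foot below 0.01 m/s); the robot touches nothing.
It fails at once if the foot is loaded with more than 25 N (contact force between anything else and foot above 25 N).
It fails at once if the pin is pushed in before the rivet is seated in the hole (value of joint pin above 0.003 m and (horizontal distance between rivet_mid and foot_hole above 0.005 m or z of rivet_mid in the frame of foot_hole above 0.01 m)).
It fails at once if a bystander or the used rivet is moved from its place (2 cm; the used rivet 1.5 cm) (distance of any of die, tin, punch, carton, driver, collar from where it was at the start of the episode above 0.02 m or distance of spent_mid from where it was at the start of the episode above 0.015 m).
It also fails if it takes over 61 s, if anything falls off the work surface, if the arm or the gripper's body presses on something with over 40 N, if the wrist force passes 120 N, or if a joint passes its speed limit or range.

### The arm

A 7-joint arm with a two-finger parallel gripper is mounted at the origin on the work surface. World frame = base frame: x ahead of the robot, y to its left, z up, the work surface at z = 0. Lengths are in mm, angles in rad, forces in N, time in s.
With the tool pointing down it reaches from about 400 to 875 mm from the base axis. Payload 4.4 kg.
Tool frame: the origin (TCP) lies at the very end of the fingers, on their centre line; the grasp point (between the pads) lies 19 mm behind it; z points along the fingers, y is the direction in which the jaws open and shut (so a half turn about z gives the same grasp; the last joint's range is limited). The gripper opens to 85 mm and grips with 20 to 120 N. Pads are 22 mm wide; open, the fingers measure 114 mm over their backs; the gripper's body (76 mm by 85 mm) begins 54 mm behind the grasp point. The pads swing forward as they close: fully open they stand 13 mm farther back than shut.
Start: joints at [-1.381, 0.628, 0.038, 1.517, -0.027, 0.996, -0.02], TCP at [164.438, 628.87, 231.313] pointing down, gripper open.
Joint ranges: [-3.06, 3.06], [-0.37, 2.12], [-1.25, 1.32], [0.18, 2.47], [-1.1, 4.24], [0.23, 1.98], [-2.94, 2.94]. Speed limits (rad/s): [2.57, 2.57, 3.14, 3.14, 3.14, 3.14, 3.14].

### API

Orientations are given as [roll, pitch, yaw] about the fixed x, y, z axes, in that order (R = Rz(yaw) Ry(pitch) Rx(roll)).
In Python, from cell import read_state, get_image, calibration, finish_job gives the robot as it stands. The module is installed in compiled form; this text tells all that it offers.
- The arm moves only by the tool apply_moves, never from a script. Its argument "increments" is a list of rows, each an object of numbers: "tx", "ty", "tz": the shift along the world's x, y, z in m; "rx", "ry", "rz": the turn, a rotation vector about the world's x, y, z in units of 5 degrees (1.0 is 5 degrees); "claw": the finger opening in m, from 0 to 0.0854. In form: [{"tx": .., "ty": .., "tz": .., "rx": .., "ry": .., "rz": .., "claw": ..}, ...]. A call has 1 to 12 rows; each row is the pose to reach, as a shift and turn from the pose commanded when the call began; what a row does not reach only later rows make up. A row lasts 1/10 s, in which the tool goes at most 50 mm and 8.59 degrees, less where a joint would pass 70% of its speed; a pose out of reach is approached as far as the arm can. A call with a gripper value outside its range is refused whole. The fingers move at their own pace and stop on an object; the grip force is fixed at half the most. Time passes only in rows, so rows that repeat a pose let the fingers close. It gives the time, the measured TCP pose, the force and the opening at its end, in the units of the state.
- read_state(): the state, without advancing time (a new reading comes with each control period).
- get_image(name): name is "side" or "top"; returns the picture (420x560x3 uint8, red, green, blue); there is no depth.
- calibration(name): a dict with "camera_matrix" (3x3 intrinsics, pixels), "origin" and "attitude" of the camera in the world. Camera axes: x right, y up, looking along -z (the intrinsics and any distortion apply to the point x, -y, -z); pixel columns grow to the right and rows downward; lengths in mm; the calibration is good to about 2 mm. A picture is of the moment at which its call begins. calibration takes no time and is no camera call.
- finish_job(): hands the job in, once; it reports no verdict.
The state is a dict: "clock": time; "qpos": joint angles; "qd": joint speeds; "tau": joint torques, N m; "eef_pos": TCP position; "tool_rot": TCP orientation; "force": force on the tool from outside, world axes, zero at the start; "torque": the same for the moment, N m; "width": finger opening in mm.
Only numpy, scipy, OpenCV 4.12 (cv2) and the standard library are available. Lean on these libraries where they do the work, as an engineer would, in place of code of your own. Each camera call takes 0.05 s, during which the arm holds its last target. There are 200 camera calls.

## Working session

There is one attempt and no reset: what is moved stays moved. The work goes in short steps, Python scripts to look and compute and a tool call to move; the robot and the scene stay as the last step left them, time stands still between calls to the robot, and variables do not carry over. Pictures are saved under pics/ and viewed, about 8 in all and at most 12, crops included, and the job is handed in when it is done.

Besides the shell and the picture viewer there is one more tool, called after "Request:" in YAML: its name, and indented under it one key for each argument. apply_moves: Moves the arm, as the interface text tells. Its arguments: {"type":"object","properties":{"increments":{"type":"array"}},"required":["increments"]}

```bash
mkdir -p pics; cat > h.py <<'E'
import numpy as np, cv2
from cell import *
from scipy.spatial.transform import Rotation as R
def cam(n):
    c=calibration(n); A=np.array(c["attitude"],float)
    if A.shape!=(3,3): A=R.from_euler('xyz',A.ravel()).as_matrix()
    return np.array(c["camera_matrix"],float),np.array(c["origin"],float),A,c
def ray(n,u,v):
    K,o,A,c=cam(n); d=c.get("distortion")
    p=cv2.undistortPoints(np.array([[[u,v]]],float),K,None if d is None else np.array(d,float)).ravel()
    return o,A@np.array([p[0],-p[1],-1])
def at(n,u,v,z):
    o,d=ray(n,u,v); return (o+d*(z-o[2])/d[2]).round(1)
def proj(n,P):
    K,o,A,c=cam(n); q=A.T@(np.array(P,float)-o); q=np.array([q[0],-q[1],-q[2]])
    d=c.get("distortion")
    return cv2.projectPoints(q.reshape(1,1,3),np.zeros(3),np.zeros(3),K,None if d is None else np.array(d,float))[0].ravel().round(1)
def save(n,f,box=None,s=1):
    im=get_image(n)[:,:,::-1]; 
    if box: x0,y0,x1,y1=box; im=im[y0:y1,x0:x1]
    cv2.imwrite("pics/"+f,cv2.resize(im,None,fx=s,fy=s,interpolation=cv2.INTER_CUBIC))
E
python3 - <<'E'
from h import *
for n in("top","side"): print(calibration(n)); im=get_image(n); cv2.imwrite(f"pics/{n}_full.png",im[:,:,::-1])
print(read_state())
E
```

```text
{'camera_matrix': array([[401.76999563,   0.        , 273.8659231 ],
       [  0.        , 401.76999563, 211.46590765],
       [  0.        ,   0.        ,   1.        ]]), 'origin': array([ 389.19208797, -169.00575682,  905.3881861 ]), 'attitude': array([ 0.17564629, -0.0219301 , -1.58051661])}
{'camera_matrix': array([[426.07131085,   0.        , 274.31477031],
       [  0.        , 426.07131085, 207.58418714],
       [  0.        ,   0.        ,   1.        ]]), 'origin': array([ 216.85994224, -631.80279784,  596.3002866 ]), 'attitude': array([ 0.81060856,  0.00135417, -0.63383652])}
{'clock': 0.1, 'qpos': array([-1.38078213,  0.6292504 ,  0.0384423 ,  1.5182967 , -0.02699126,
        0.99632723, -0.02002966]), 'qd': array([-0.00051687, -0.001028  , -0.00051011, -0.00427865, -0.00051321,
       -0.00033739,  0.0012313 ]), 'tau': array([ 3.16020451e-03, -5.64529824e+01,  1.23083811e+00, -1.93972099e+01,
        1.13844388e-02,  5.42423208e-03, -2.81268308e-05]), 'eef_pos': array([164.29582812, 628.2881335 , 230.47394093]), 'tool_rot': array([-3.13982905e+00,  2.45429148e-05,  2.88575491e+00]), 'force': array([-0.26533575, -0.16460278, -0.04196436]), 'torque': array([-0.0173152 , -0.04269455,  0.04787627]), 'width': 85.60228027293753}
```

View pics/top_full.png

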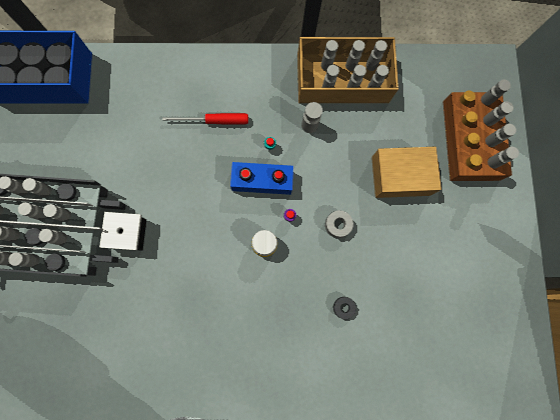

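View pics/side_full.png

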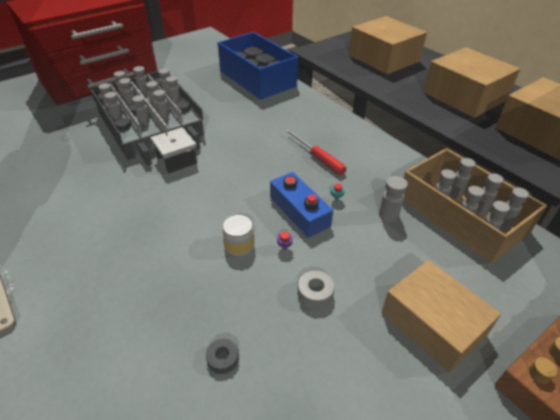

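The top view shows four red-topped rivets. Two stand in the blue caddy at (246,174) and (279,176). The turquoise one at (270,143) and the purple one at (290,215) are look-alikes on the table. The foot plate is at about (122,231), with its hole at (120,231). I'll enlarge the caddy and the foot to find which pin is up.

```bash
python3 - <<'E'
from h import *
a=cv2.resize(get_image("side")[160:245,260:350],None,fx=6,fy=6,interpolation=cv2.INTER_CUBIC)
b=cv2.resize(get_image("top")[150:210,220:305],None,fx=3.5,fy=3.5,interpolation=cv2.INTER_CUBIC)
c=cv2.resize(get_image("top")[200:260,80:165],None,fx=3,fy=3,interpolation=cv2.INTER_CUBIC)
im=np.zeros((510,540+300,3),np.uint8); im[:510,:540]=a; im[:210,540:838]=b; im[215:395,540:795]=c
cv2.imwrite("pics/crop1.png",im[:,:800,::-1])
for n,u,v,z in(("top",246,174,57),("top",279,176,57),("side",291,182,57),("side",312,201,57),("top",120,231,55),("side",173,141,55)): print(n,u,v,at(n,u,v,z))
E
```

```text
top 246 174 [ 622.8 -129.2   57. ]
top 279 176 [ 618.1 -201.    57. ]
side 291 182 [ 621.6 -135.1   57. ]
side 312 201 [ 619.4 -201.7   57. ]
top 120 231 [499.9 136.6  55. ]
side 173 141 [499.7 132.   55. ]
```

View pics/crop1.png

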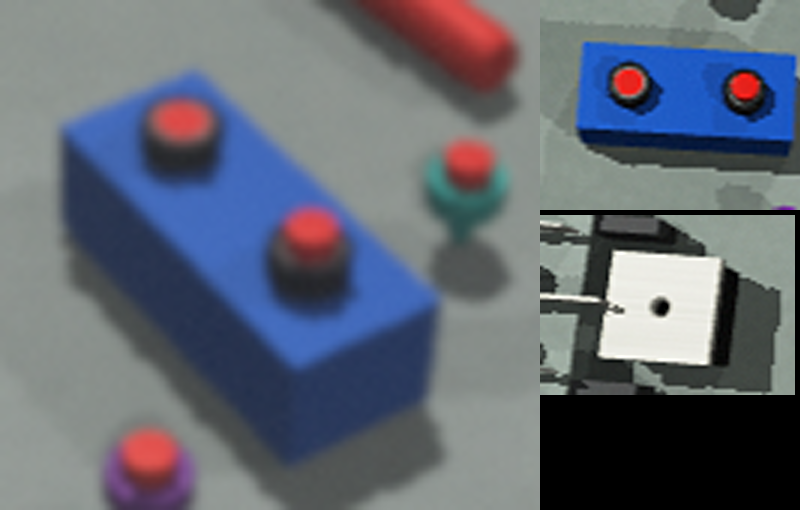

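The side crop settles it. The caddy rivet nearest the camera, side (312,198) and top (279,175), has its red pin standing proud of the collar. The other one, side (290,180) and top (245,173), is flush and so is the used rivet. The purple and turquoise ones stand outside the caddy. The plate's hole is at top (120,231). Next I'll triangulate.

```bash
python3 - <<'E'
from h import *
def tri(a,b):
    (o1,d1),(o2,d2)=ray("top",*a),ray("side",*b); d1/=np.linalg.norm(d1); d2/=np.linalg.norm(d2)
    t=np.linalg.lstsq(np.c_[d1,-d2],o2-o1,rcond=None)[0]; p,q=o1+t[0]*d1,o2+t[1]*d2; return ((p+q)/2).round(1),np.linalg.norm(p-q).round(1)
T=get_image("top").astype(int);S=get_image("side").astype(int)
def red(I,u,v,r):
    s=I[v-r:v+r+1,u-r:u+r+1]; m=(s[...,0]>150)&(s[...,1]<90); y,x=np.nonzero(m); return x.mean()+u-r,y.mean()+v-r,m.sum()
def dark(I,u,v,r):
    s=I[v-r:v+r+1,u-r:u+r+1].sum(2); w=np.clip(0.8*s.max()-s,0,None); y,x=np.mgrid[:2*r+1,:2*r+1]; return (x*w).sum()/w.sum()+u-r,(y*w).sum()/w.sum()+v-r
for nm,a,b,z in(("fresh",red(T,279,175,8),red(S,312,199,9),64),("used",red(T,245,173,8),red(S,290,181,9),57),("hole",dark(T,120,231,4),dark(S,173,141,4),55)):
    print(nm,np.round(a,1),np.round(b,1),at("top",*a[:2],z),at("side",*b[:2],z),tri(a[:2],b[:2]))
for u,v in((103,212),(144,213.5),(100,246),(140,248)): pass
c=[(80+(x-540)/3,200+(y-215)/3) for x,y in((613,250),(725,257),(710,365),(598,357))]
C=[at("top",*p,55) for p in c]; print(C, np.mean(C,0))
E
```

```text
fresh [278.1 174.1  46. ] [311.6 197.4  43. ] [ 620.4 -198.8   64. ] [ 619.8 -199.3   64. ] (array([ 620.5, -198.8,   63.3]), np.float64(0.3))
used [244.8 173.   48. ] [289.8 179.5  37. ] [ 625.1 -126.5   57. ] [ 624.5 -127.6   57. ] (array([ 625.5, -126.4,   55.7]), np.float64(0.0))
hole [119.9 230.3] [172.8 140.2] [501.3 137.   55. ] [500.6 134.9  55. ] (array([501.6, 137.7,  53.1]), np.float64(0.1))
[array([541.6, 172.1,  55. ]), array([536.1,  92.9,  55. ]), array([459.5,  99.7,  55. ]), array([465.7, 177.6,  55. ])] [500.725 135.575  55.   ]
```

The fresh pin is at about (620,-199), and the hole is at about (501,136). The caddy and foot are both yawed about -4°. I'll move above the rivet with the jaws along x.

Request:
apply_moves:
  increments:
    - {"tx": 0.25, "ty": -0.45, "tz": 0, "rz": -9, "claw": 0.05}
    - {"tx": 0.25, "ty": -0.45, "tz": 0, "rz": -9, "claw": 0.05}
    - {"tx": 0.25, "ty": -0.45, "tz": 0, "rz": -9, "claw": 0.05}
    - {"tx": 0.25, "ty": -0.45, "tz": 0, "rz": -9, "claw": 0.05}
    - {"tx": 0.25, "ty": -0.45, "tz": 0, "rz": -9, "claw": 0.05}
    - {"tx": 0.25, "ty": -0.45, "tz": 0, "rz": -9, "claw": 0.05}
    - {"tx": 0.25, "ty": -0.45, "tz": 0, "rz": -9, "claw": 0.05}
    - {"tx": 0.25, "ty": -0.45, "tz": 0, "rz": -9, "claw": 0.05}
    - {"tx": 0.25, "ty": -0.45, "tz": 0, "rz": -9, "claw": 0.05}
    - {"tx": 0.25, "ty": -0.45, "tz": 0, "rz": -9, "claw": 0.05}
    - {"tx": 0.25, "ty": -0.45, "tz": 0, "rz": -9, "claw": 0.05}
    - {"tx": 0.25, "ty": -0.45, "tz": 0, "rz": -9, "claw": 0.05}

```text
$.increments[0]: bad value
```

Request:
apply_moves:
  increments:
    - {"tx": 0.25, "ty": -0.45, "tz": 0.0, "rx": 0.0, "ry": 0.0, "rz": -9.0, "claw": 0.05}
    - {"tx": 0.25, "ty": -0.45, "tz": 0.0, "rx": 0.0, "ry": 0.0, "rz": -9.0, "claw": 0.05}
    - {"tx": 0.25, "ty": -0.45, "tz": 0.0, "rx": 0.0, "ry": 0.0, "rz": -9.0, "claw": 0.05}
    - {"tx": 0.25, "ty": -0.45, "tz": 0.0, "rx": 0.0, "ry": 0.0, "rz": -9.0, "claw": 0.05}
    - {"tx": 0.25, "ty": -0.45, "tz": 0.0, "rx": 0.0, "ry": 0.0, "rz": -9.0, "claw": 0.05}
    - {"tx": 0.25, "ty": -0.45, "tz": 0.0, "rx": 0.0, "ry": 0.0, "rz": -9.0, "claw": 0.05}
    - {"tx": 0.25, "ty": -0.45, "tz": 0.0, "rx": 0.0, "ry": 0.0, "rz": -9.0, "claw": 0.05}
    - {"tx": 0.25, "ty": -0.45, "tz": 0.0, "rx": 0.0, "ry": 0.0, "rz": -9.0, "claw": 0.05}
    - {"tx": 0.25, "ty": -0.45, "tz": 0.0, "rx": 0.0, "ry": 0.0, "rz": -9.0, "claw": 0.05}
    - {"tx": 0.25, "ty": -0.45, "tz": 0.0, "rx": 0.0, "ry": 0.0, "rz": -9.0, "claw": 0.05}
    - {"tx": 0.25, "ty": -0.45, "tz": 0.0, "rx": 0.0, "ry": 0.0, "rz": -9.0, "claw": 0.05}
    - {"tx": 0.25, "ty": -0.45, "tz": 0.0, "rx": 0.0, "ry": 0.0, "rz": -9.0, "claw": 0.05}

```text
clock: 1.55
eef_pos: [415.9, 176.1, 231.7]
tool_rot: [3.141, 0.001, 2.094]
force: [-0.3, 0.3, -0.4]
width: 50.0
```

Request:
apply_moves:
  increments:
    - {"tx": 0.206, "ty": -0.378, "tz": -0.08, "rx": 0.0, "ry": 0.0, "rz": -6.9, "claw": 0.05}
    - {"tx": 0.206, "ty": -0.378, "tz": -0.08, "rx": 0.0, "ry": 0.0, "rz": -6.9, "claw": 0.05}
    - {"tx": 0.206, "ty": -0.378, "tz": -0.08, "rx": 0.0, "ry": 0.0, "rz": -6.9, "claw": 0.05}
    - {"tx": 0.206, "ty": -0.378, "tz": -0.08, "rx": 0.0, "ry": 0.0, "rz": -6.9, "claw": 0.05}
    - {"tx": 0.206, "ty": -0.378, "tz": -0.08, "rx": 0.0, "ry": 0.0, "rz": -6.9, "claw": 0.05}
    - {"tx": 0.206, "ty": -0.378, "tz": -0.08, "rx": 0.0, "ry": 0.0, "rz": -6.9, "claw": 0.05}
    - {"tx": 0.206, "ty": -0.378, "tz": -0.08, "rx": 0.0, "ry": 0.0, "rz": -6.9, "claw": 0.05}
    - {"tx": 0.206, "ty": -0.378, "tz": -0.08, "rx": 0.0, "ry": 0.0, "rz": -6.9, "claw": 0.05}
    - {"tx": 0.206, "ty": -0.378, "tz": -0.08, "rx": 0.0, "ry": 0.0, "rz": -6.9, "claw": 0.05}
    - {"tx": 0.206, "ty": -0.378, "tz": -0.08, "rx": 0.0, "ry": 0.0, "rz": -6.9, "claw": 0.05}
    - {"tx": 0.206, "ty": -0.378, "tz": -0.08, "rx": 0.0, "ry": 0.0, "rz": -6.9, "claw": 0.05}
    - {"tx": 0.206, "ty": -0.378, "tz": -0.08, "rx": 0.0, "ry": 0.0, "rz": -6.9, "claw": 0.05}

```text
clock: 2.75
eef_pos: [620.6, -195.9, 151.0]
tool_rot: [-3.141, -0.002, 1.501]
force: [-0.4, 0.1, 0.2]
width: 50.1
```

Request:
apply_moves:
  increments:
    - {"tx": 0.0, "ty": 0.0, "tz": -0.04, "rx": 0.0, "ry": 0.0, "rz": 0.0, "claw": 0.05}
    - {"tx": 0.0, "ty": 0.0, "tz": -0.075, "rx": 0.0, "ry": 0.0, "rz": 0.0, "claw": 0.05}
    - {"tx": 0.0, "ty": 0.0, "tz": -0.075, "rx": 0.0, "ry": 0.0, "rz": 0.0, "claw": 0.05}
    - {"tx": 0.0, "ty": 0.0, "tz": -0.075, "rx": 0.0, "ry": 0.0, "rz": 0.0, "claw": 0.05}

```text
clock: 3.15
eef_pos: [620.6, -197.5, 76.9]
tool_rot: [-3.141, -0.001, 1.5]
force: [0.3, -0.3, 1.0]
width: 49.9
```

```bash
python3 - <<'E'
from h import *
save("side","s1.png",(240,110,400,230),5)
for i in range(3):
    s=read_state(); print(s["eef_pos"],s["tool_rot"],s["force"]); get_image("top")
E
```

```text
[ 621.59812273 -198.37371047   78.02057813] [3.13939173e+00 2.22324337e-04 1.49968462e+00] [-0.63970403  0.35055983  0.02213774]
[ 621.98355962 -198.9365348    78.59644198] [3.13813793e+00 6.68982881e-04 1.49921104e+00] [ 0.63360758 -1.02907452  0.79248621]
[ 621.98690406 -199.23527619   78.69346695] [3.13786629e+00 8.19062966e-04 1.49891324e+00] [ 0.45389825 -0.29551112  0.458129  ]
```

View pics/s1.png

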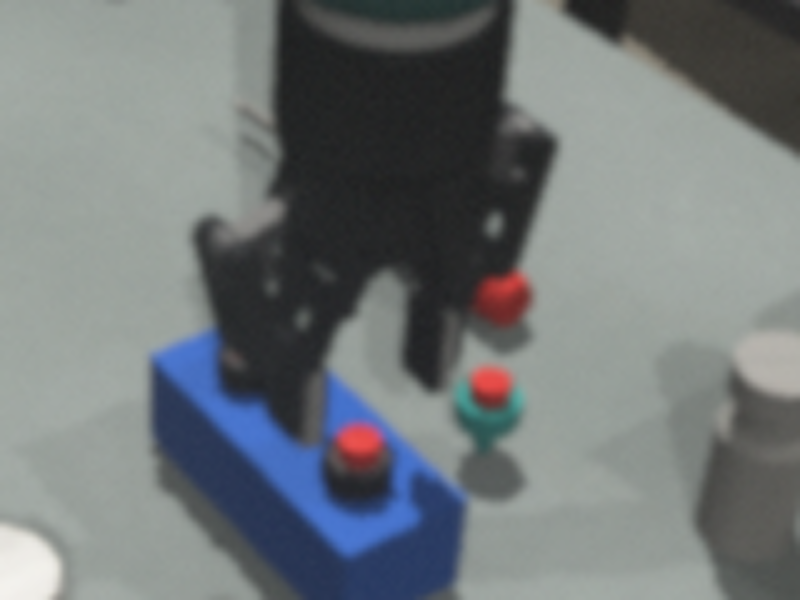

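```bash
python3 - <<'E'
from h import *
s=read_state();print(s["eef_pos"],s["clock"])
for z in(78.7,82,86): print(z,proj("side",(622,-199.2,z)),[proj("side",(622+a*25,-199.2-a*1.8,z)) for a in(-1,1)])
E
```

```text
[ 621.8564794  -199.32033086   78.55021499] 3.35
78.7 [312.9 191. ] [array([301.7, 195.9]), array([323.8, 186.2])]
82 [313.  189.6] [array([301.8, 194.5]), array([324. , 184.9])]
86 [313.2 188. ] [array([301.9, 192.9]), array([324.2, 183.2])]
```

Request:
apply_moves:
  increments:
    - {"tx": -0.001, "ty": 0.0, "tz": -0.015, "rx": 0.0, "ry": 0.0, "rz": 0.0, "claw": 0.05}
    - {"tx": -0.001, "ty": 0.0, "tz": -0.022, "rx": 0.0, "ry": 0.0, "rz": 0.0, "claw": 0.05}
    - {"tx": -0.001, "ty": 0.0, "tz": -0.029, "rx": 0.0, "ry": 0.0, "rz": 0.0, "claw": 0.05}
    - {"tx": -0.001, "ty": 0.0, "tz": -0.029, "rx": 0.0, "ry": 0.0, "rz": 0.0, "claw": 0.05}
    - {"tx": -0.001, "ty": 0.0, "tz": -0.029, "rx": 0.0, "ry": 0.0, "rz": 0.0, "claw": 0.05}
    - {"tx": -0.001, "ty": 0.0, "tz": -0.029, "rx": 0.0, "ry": 0.0, "rz": 0.0, "claw": 0.05}

```text
clock: 3.95
eef_pos: [619.7, -199.4, 47.5]
tool_rot: [3.141, 0.0, 1.498]
force: [0.5, -0.3, -0.0]
width: 49.9
```

```bash
python3 - <<'E'
from h import *
save("side","s2.png",(270,150,350,230),7)
s=read_state(); print(s["eef_pos"],s["tool_rot"],s["force"])
E
```

```text
[ 619.72066874 -199.33257961   47.58529477] [3.14097831e+00 2.25872814e-04 1.49819753e+00] [-0.35619587 -0.47039202  0.10043198]
```

View pics/s2.png

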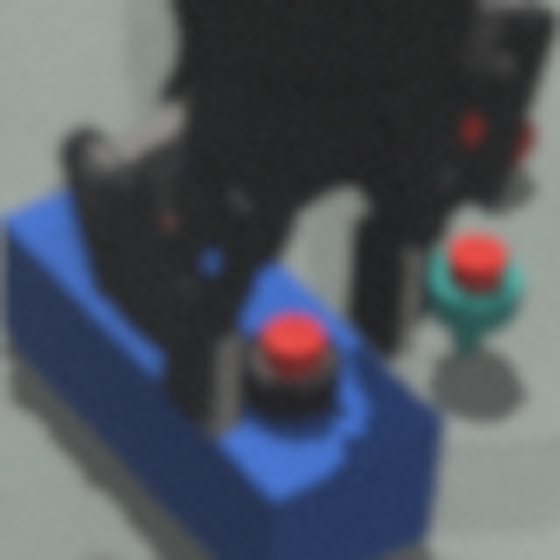

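Request:
apply_moves:
  increments:
    - {"tx": 0.001, "ty": 0.0, "tz": 0.002, "rx": 0.0, "ry": 0.0, "rz": 0.0, "claw": 0.05}
    - {"tx": 0.001, "ty": 0.0, "tz": 0.002, "rx": 0.0, "ry": 0.0, "rz": 0.0, "claw": 0.035}
    - {"tx": 0.001, "ty": 0.0, "tz": 0.002, "rx": 0.0, "ry": 0.0, "rz": 0.0, "claw": 0.032}
    - {"tx": 0.001, "ty": 0.0, "tz": 0.002, "rx": 0.0, "ry": 0.0, "rz": 0.0, "claw": 0.02}
    - {"tx": 0.001, "ty": 0.0, "tz": 0.002, "rx": 0.0, "ry": 0.0, "rz": 0.0, "claw": 0.02}
    - {"tx": 0.001, "ty": 0.0, "tz": 0.002, "rx": 0.0, "ry": 0.0, "rz": 0.0, "claw": 0.02}
    - {"tx": 0.001, "ty": 0.0, "tz": 0.002, "rx": 0.0, "ry": 0.0, "rz": 0.0, "claw": 0.02}

```text
clock: 4.7
eef_pos: [620.7, -199.2, 49.9]
tool_rot: [3.141, -0.0, 1.498]
force: [-0.5, 0.9, 6.6]
width: 24.5
```

```bash
python3 - <<'E'
from h import *
s=read_state(); print(s["eef_pos"],s["tool_rot"],s["force"],s["torque"],s["width"])
E
```

```text
[ 620.71830183 -199.19768938   49.91117056] [ 3.14089711e+00 -1.02121247e-05  1.49829706e+00] [-0.499659    0.90188928  6.55555089] [0.16619848 0.19165627 0.03101858] 24.546629879285348
```

```bash
python3 - <<'E'
from h import *
a=cv2.resize(get_image("side")[160:230,270:350],None,fx=7,fy=7,interpolation=cv2.INTER_CUBIC)
cv2.imwrite("pics/s3.png",a[:,:,::-1])
s=read_state(); print(s["eef_pos"],s["force"],s["width"])
E
```

```text
[ 620.72351346 -199.1556344    49.89835847] [-1.15242061  1.33608215  6.00377168] 24.42654172918011
```

View pics/s3.png

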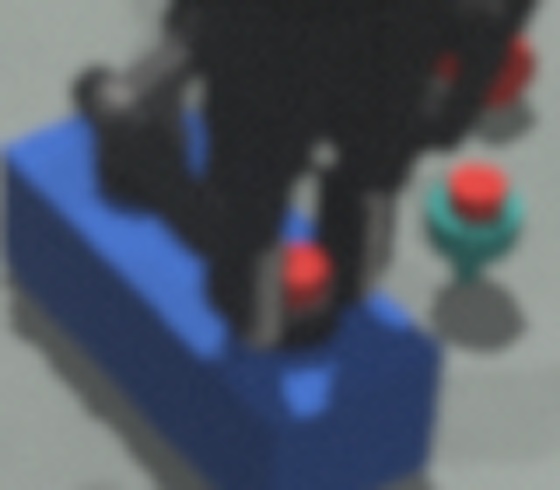

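Request:
apply_moves:
  increments:
    - {"tx": 0.0, "ty": 0.0, "tz": 0.003, "rx": 0.0, "ry": 0.0, "rz": 0.0, "claw": 0.02}
    - {"tx": 0.0, "ty": 0.0, "tz": 0.006, "rx": 0.0, "ry": 0.0, "rz": 0.0, "claw": 0.02}
    - {"tx": 0.0, "ty": 0.0, "tz": 0.01, "rx": 0.0, "ry": 0.0, "rz": 0.0, "claw": 0.02}
    - {"tx": 0.0, "ty": 0.0, "tz": 0.02, "rx": 0.0, "ry": 0.0, "rz": 0.0, "claw": 0.02}
    - {"tx": 0.0, "ty": 0.0, "tz": 0.04, "rx": 0.0, "ry": 0.0, "rz": 0.0, "claw": 0.02}
    - {"tx": 0.0, "ty": 0.0, "tz": 0.06, "rx": 0.0, "ry": 0.0, "rz": 0.0, "claw": 0.02}
    - {"tx": 0.0, "ty": 0.0, "tz": 0.06, "rx": 0.0, "ry": 0.0, "rz": 0.0, "claw": 0.02}
    - {"tx": 0.0, "ty": 0.0, "tz": 0.06, "rx": 0.0, "ry": 0.0, "rz": 0.0, "claw": 0.02}

```text
clock: 5.55
eef_pos: [620.7, -199.1, 109.9]
tool_rot: [3.141, 0.0, 1.498]
force: [-0.4, -0.3, -0.8]
width: 24.6
```

```bash
python3 - <<'E'
from h import *
a=cv2.resize(get_image("side")[120:220,260:360],None,fx=6,fy=6,interpolation=cv2.INTER_CUBIC)
cv2.imwrite("pics/s4.png",a[:,:,::-1])
s=read_state(); print(s["eef_pos"],s["tool_rot"],s["force"],s["width"])
E
```

```text
[ 620.12581324 -198.80673204  109.06158159] [-3.14107392e+00 -4.34193621e-04  1.49834403e+00] [ 0.01872008  0.38261898 -1.84802805] 24.896826972063096
```

View pics/s4.png

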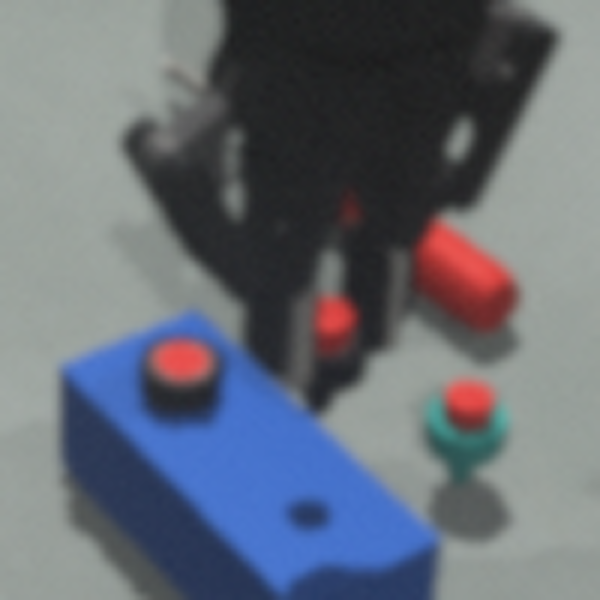

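```bash
python3 - <<'E'
from h import *
ims=np.mean([get_image("side").astype(float) for _ in range(3)],0)
a=cv2.resize(ims[165:195,300:335],None,fx=20,fy=20,interpolation=cv2.INTER_CUBIC)
a=np.clip((np.clip(a,0,255)/140)**.6*255,0,255).astype(np.uint8)
cv2.imwrite("pics/s5.png",a[:,:,::-1])
s=read_state(); e=s["eef_pos"];print(e)
for dz in(22,14,8,0,-4,-10,-16): print(dz,proj("side",e+[0,0,dz]), (proj("side",e+[0,0,dz])-[300,165])*20)
r=ims[165:195,300:335]; m=(r[...,0]>110)&(r[...,1]<70); y,x=np.nonzero(m); print(x.mean()+300,y.mean()+165,m.sum())
E
```

```text
[ 619.77628777 -198.80115286  108.31917698]
22 [313.6 169.2] [272.  84.]
14 [313.3 172.8] [266. 156.]
8 [313.1 175.4] [262. 208.]
0 [312.8 178.9] [256. 278.]
-4 [312.7 180.6] [254. 312.]
-10 [312.5 183.2] [250. 364.]
-16 [312.3 185.7] [246. 414.]
320.27906976744185 171.62790697674419 43
```

View pics/s5.png

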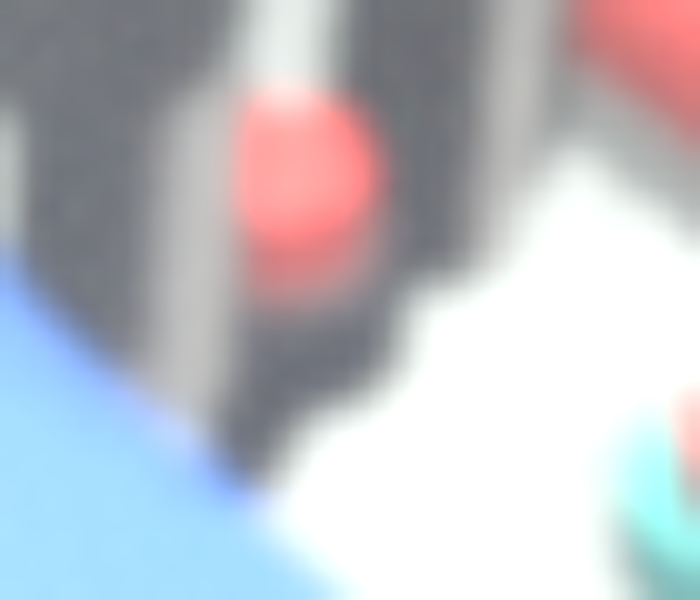

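The rivet came up in the grip nearly upright. The pin top is at side px (314.5,173.5) and the shank tip at (312,189). The collar's underside is about 6 mm below the TCP. Next I'll carry it above the hole.

Request:
apply_moves:
  increments:
    - {"tx": -0.01, "ty": 0.03, "tz": 0.02, "rx": 0.0, "ry": 0.0, "rz": 0.0, "claw": 0.02}
    - {"tx": -0.025, "ty": 0.07, "tz": 0.02, "rx": 0.0, "ry": 0.0, "rz": 0.0, "claw": 0.02}
    - {"tx": -0.04, "ty": 0.11, "tz": 0.02, "rx": 0.0, "ry": 0.0, "rz": 0.0, "claw": 0.02}
    - {"tx": -0.055, "ty": 0.15, "tz": 0.02, "rx": 0.0, "ry": 0.0, "rz": 0.0, "claw": 0.02}
    - {"tx": -0.07, "ty": 0.19, "tz": 0.02, "rx": 0.0, "ry": 0.0, "rz": 0.0, "claw": 0.02}
    - {"tx": -0.085, "ty": 0.23, "tz": 0.02, "rx": 0.0, "ry": 0.0, "rz": 0.0, "claw": 0.02}
    - {"tx": -0.1, "ty": 0.27, "tz": 0.02, "rx": 0.0, "ry": 0.0, "rz": 0.0, "claw": 0.02}
    - {"tx": -0.11, "ty": 0.31, "tz": 0.01, "rx": 0.0, "ry": 0.0, "rz": 0.0, "claw": 0.02}
    - {"tx": -0.119, "ty": 0.335, "tz": 0.0, "rx": 0.0, "ry": 0.0, "rz": 0.0, "claw": 0.02}
    - {"tx": -0.119, "ty": 0.335, "tz": -0.01, "rx": 0.0, "ry": 0.0, "rz": 0.0, "claw": 0.02}
    - {"tx": -0.119, "ty": 0.335, "tz": -0.014, "rx": 0.0, "ry": 0.0, "rz": 0.0, "claw": 0.02}
    - {"tx": -0.119, "ty": 0.335, "tz": -0.014, "rx": 0.0, "ry": 0.0, "rz": 0.0, "claw": 0.02}

```text
clock: 6.95
eef_pos: [501.5, 134.2, 94.7]
tool_rot: [-3.141, 0.002, 1.496]
force: [0.1, 0.4, -0.4]
width: 24.3
```

```bash
python3 - <<'E'
from h import *
ims=np.mean([get_image("side").astype(float) for _ in range(6)],0)
a=np.clip(cv2.resize(ims[105:165,140:210],None,fx=10,fy=10,interpolation=cv2.INTER_CUBIC),0,255)
a=np.clip((a/200)**.6*255,0,255).astype(np.uint8)
cv2.imwrite("pics/s6.png",a[:,:,::-1])
s=read_state(); e=s["eef_pos"];print(e,s["tool_rot"],s["force"],s["width"],s["clock"])
for p in(e+[0,0,14],e,e-[0,0,24],(501,136,55),(501,138,55),(501,134,55)): print(np.round(p,1),proj("side",p),(proj("side",p)-[140,105])*10)
E
```

```text
[501.93873287 135.1464111   95.69533836] [ 3.14081246e+00 -1.31422568e-04  1.49688470e+00] [-0.1737957   0.10776119 -0.07674461] 24.27913838847574 7.25
[501.9 135.1 109.7] [169.  118.5] [290. 135.]
[501.9 135.1  95.7] [170.1 124.2] [301. 192.]
[501.9 135.1  71.7] [172.  133.6] [320. 286.]
[501 136  55] [172.7 140. ] [327. 350.]
[501 138  55] [172.3 139.5] [323. 345.]
[501 134  55] [173.1 140.4] [331. 354.]
```

View pics/s6.png

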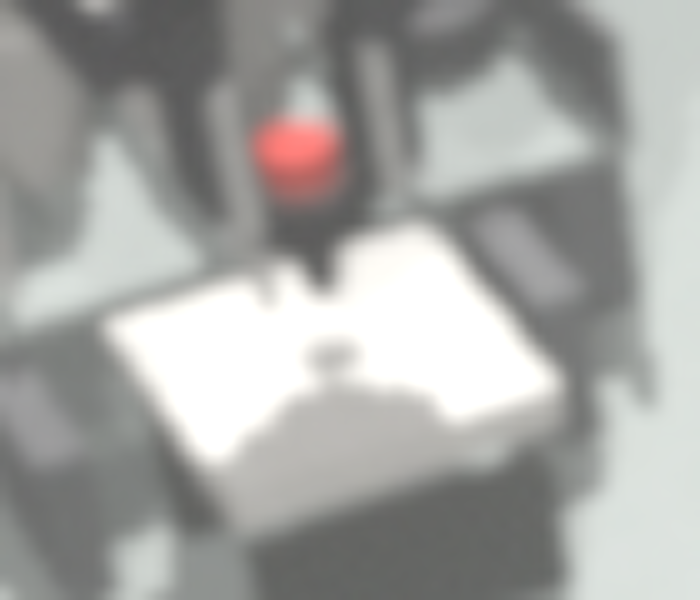

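Request:
apply_moves:
  increments:
    - {"tx": -0.0005, "ty": 0.0, "tz": -0.008, "rx": 0.0, "ry": 0.0, "rz": 0.0, "claw": 0.02}
    - {"tx": -0.0005, "ty": 0.0, "tz": -0.014, "rx": 0.0, "ry": 0.0, "rz": 0.0, "claw": 0.02}
    - {"tx": -0.0005, "ty": 0.0, "tz": -0.017, "rx": 0.0, "ry": 0.0, "rz": 0.0, "claw": 0.02}
    - {"tx": -0.0005, "ty": 0.0, "tz": -0.019, "rx": 0.0, "ry": 0.0, "rz": 0.0, "claw": 0.02}
    - {"tx": -0.0005, "ty": 0.0, "tz": -0.02, "rx": 0.0, "ry": 0.0, "rz": 0.0, "claw": 0.02}
    - {"tx": -0.0005, "ty": 0.0, "tz": -0.02, "rx": 0.0, "ry": 0.0, "rz": 0.0, "claw": 0.02}

```text
clock: 7.85
eef_pos: [500.9, 135.8, 75.2]
tool_rot: [-3.141, 0.0, 1.498]
force: [0.2, 0.3, -0.2]
width: 24.6
```

Request:
apply_moves:
  increments:
    - {"tx": 0.0, "ty": 0.0, "tz": -0.0015, "rx": 0.0, "ry": 0.0, "rz": 0.0, "claw": 0.02}
    - {"tx": 0.0, "ty": 0.0, "tz": -0.003, "rx": 0.0, "ry": 0.0, "rz": 0.0, "claw": 0.02}
    - {"tx": 0.0, "ty": 0.0, "tz": -0.004, "rx": 0.0, "ry": 0.0, "rz": 0.0, "claw": 0.02}
    - {"tx": 0.0, "ty": 0.0, "tz": -0.004, "rx": 0.0, "ry": 0.0, "rz": 0.0, "claw": 0.02}

```text
clock: 8.25
eef_pos: [501.3, 136.2, 71.3]
tool_rot: [3.141, -0.0, 1.498]
force: [1.3, 1.2, -0.5]
width: 24.3
```

Request:
apply_moves:
  increments:
    - {"tx": 0.0005, "ty": 0.0005, "tz": -0.0015, "rx": 0.0, "ry": 0.0, "rz": 0.0, "claw": 0.02}
    - {"tx": 0.0005, "ty": 0.0005, "tz": -0.003, "rx": 0.0, "ry": 0.0, "rz": 0.0, "claw": 0.02}
    - {"tx": 0.0005, "ty": 0.0005, "tz": -0.0045, "rx": 0.0, "ry": 0.0, "rz": 0.0, "claw": 0.02}
    - {"tx": 0.0005, "ty": 0.0005, "tz": -0.0045, "rx": 0.0, "ry": 0.0, "rz": 0.0, "claw": 0.02}
    - {"tx": 0.0005, "ty": 0.0005, "tz": -0.0045, "rx": 0.0, "ry": 0.0, "rz": 0.0, "claw": 0.02}

```text
clock: 8.75
eef_pos: [501.4, 136.4, 66.7]
tool_rot: [-3.142, 0.0, 1.498]
force: [-0.0, 1.2, -0.3]
width: 24.5
```

```bash
python3 - <<'E'
from h import *
for i in range(3): s=read_state(); print(s["eef_pos"],s["force"]); get_image("top")
E
```

```text
[501.42043401 136.37686677  66.71929078] [-0.04783728  1.2258769  -0.32778976]
[501.40576254 136.36851648  66.76490808] [ 1.30403455  1.29593916 -0.59706618]
[501.38449722 136.37232078  66.76924548] [ 1.15596749  1.74830656 -1.92031217]
```

Request:
apply_moves:
  increments:
    - {"tx": 0.0005, "ty": 0.0008, "tz": -0.0015, "rx": 0.0, "ry": 0.0, "rz": 0.0, "claw": 0.02}
    - {"tx": 0.0005, "ty": 0.0008, "tz": -0.003, "rx": 0.0, "ry": 0.0, "rz": 0.0, "claw": 0.02}
    - {"tx": 0.0005, "ty": 0.0008, "tz": -0.004, "rx": 0.0, "ry": 0.0, "rz": 0.0, "claw": 0.02}
    - {"tx": 0.0005, "ty": 0.0008, "tz": -0.004, "rx": 0.0, "ry": 0.0, "rz": 0.0, "claw": 0.02}
    - {"tx": 0.0005, "ty": 0.0008, "tz": -0.004, "rx": 0.0, "ry": 0.0, "rz": 0.0, "claw": 0.02}

```text
clock: 9.4
eef_pos: [501.9, 137.1, 62.8]
tool_rot: [-3.141, 0.0, 1.498]
force: [-0.3, -0.0, -0.8]
width: 24.6
```

```bash
python3 - <<'E'
from h import *
for i in range(3): s=read_state(); print(s["eef_pos"],s["force"]); get_image("top")
E
```

```text
[501.86460581 137.07784559  62.76456582] [-0.34208323 -0.00488499 -0.77969403]
[501.89738805 137.07304181  62.78656145] [ 0.01789624 -0.66846035 -0.59490976]
[501.96072865 137.11924153  62.82922266] [-0.13387263 -0.77670011 -0.51356725]
```

Request:
apply_moves:
  increments:
    - {"tx": 0.0, "ty": 0.0, "tz": -0.0007, "rx": 0.0, "ry": 0.0, "rz": 0.0, "claw": 0.02}
    - {"tx": 0.0, "ty": 0.0, "tz": -0.0014, "rx": 0.0, "ry": 0.0, "rz": 0.0, "claw": 0.02}
    - {"tx": 0.0, "ty": 0.0, "tz": -0.002, "rx": 0.0, "ry": 0.0, "rz": 0.0, "claw": 0.02}
    - {"tx": 0.0, "ty": 0.0, "tz": -0.002, "rx": 0.0, "ry": 0.0, "rz": 0.0, "claw": 0.02}

```text
clock: 9.95
eef_pos: [501.9, 137.1, 60.7]
tool_rot: [-3.141, 0.0, 1.498]
force: [-0.0, 0.1, 0.0]
width: 24.7
```

Request:
apply_moves:
  increments:
    - {"tx": 0.0, "ty": 0.0, "tz": -0.0007, "rx": 0.0, "ry": 0.0, "rz": 0.0, "claw": 0.02}
    - {"tx": 0.0, "ty": 0.0, "tz": -0.0014, "rx": 0.0, "ry": 0.0, "rz": 0.0, "claw": 0.02}
    - {"tx": 0.0, "ty": 0.0, "tz": -0.0014, "rx": 0.0, "ry": 0.0, "rz": 0.0, "claw": 0.02}
    - {"tx": 0.0, "ty": 0.0, "tz": -0.0014, "rx": 0.0, "ry": 0.0, "rz": 0.0, "claw": 0.02}

```text
clock: 10.35
eef_pos: [502.0, 137.2, 59.5]
tool_rot: [3.141, -0.0, 1.498]
force: [-0.7, -0.2, 1.7]
width: 25.1
```

Contact begins (Fz 1.7 N), so I'll release and rise clear.

Request:
apply_moves:
  increments:
    - {"tx": 0.0, "ty": 0.0, "tz": 0.0, "rx": 0.0, "ry": 0.0, "rz": 0.0, "claw": 0.03}
    - {"tx": 0.0, "ty": 0.0, "tz": 0.0, "rx": 0.0, "ry": 0.0, "rz": 0.0, "claw": 0.036}
    - {"tx": 0.0, "ty": 0.0, "tz": 0.0, "rx": 0.0, "ry": 0.0, "rz": 0.0, "claw": 0.045}
    - {"tx": 0.0, "ty": 0.0, "tz": 0.0, "rx": 0.0, "ry": 0.0, "rz": 0.0, "claw": 0.045}
    - {"tx": 0.0, "ty": 0.0, "tz": 0.03, "rx": 0.0, "ry": 0.0, "rz": 0.0, "claw": 0.045}
    - {"tx": 0.0, "ty": 0.0, "tz": 0.06, "rx": 0.0, "ry": 0.0, "rz": 0.0, "claw": 0.045}
    - {"tx": 0.0, "ty": 0.0, "tz": 0.06, "rx": 0.0, "ry": 0.0, "rz": 0.0, "claw": 0.0}
    - {"tx": 0.0, "ty": 0.0, "tz": 0.06, "rx": 0.0, "ry": 0.0, "rz": 0.0, "claw": 0.0}
    - {"tx": 0.0, "ty": 0.0, "tz": 0.06, "rx": 0.0, "ry": 0.0, "rz": 0.0, "claw": 0.0}
    - {"tx": 0.0, "ty": 0.0, "tz": 0.06, "rx": 0.0, "ry": 0.0, "rz": 0.0, "claw": 0.0}
    - {"tx": 0.0, "ty": 0.0, "tz": 0.06, "rx": 0.0, "ry": 0.0, "rz": 0.0, "claw": 0.0}

```text
clock: 11.45
eef_pos: [501.4, 137.0, 118.6]
tool_rot: [-3.14, 0.001, 1.498]
force: [0.1, 0.2, 0.1]
width: -0.1
```

```bash
python3 - <<'E'
from h import *
ims=np.mean([get_image("side").astype(float) for _ in range(6)],0)
a=np.clip(cv2.resize(ims[105:165,140:210],None,fx=10,fy=10,interpolation=cv2.INTER_CUBIC),0,255)
a=np.clip((a/200)**.6*255,0,255).astype(np.uint8)
cv2.imwrite("pics/s7.png",a[:,:,::-1])
s=read_state(); e=s["eef_pos"];print(e,s["tool_rot"],s["force"],s["width"],s["clock"])
for p in((501.5,136.5,75),(501.5,136.5,67),(501.5,136.5,55)): print(p,(proj("side",p)-[140,105])*10+4.5)
E
```

```text
[501.90432712 137.11883117 119.27227078] [-3.14142897e+00  8.53769890e-05  1.49818388e+00] [ 0.13792804 -0.48277527 -0.15815983] -0.08202965112886114 11.75
(501.5, 136.5, 75) [317.5 275.5]
(501.5, 136.5, 67) [323.5 306.5]
(501.5, 136.5, 55) [332.5 352.5]
```

View pics/s7.png

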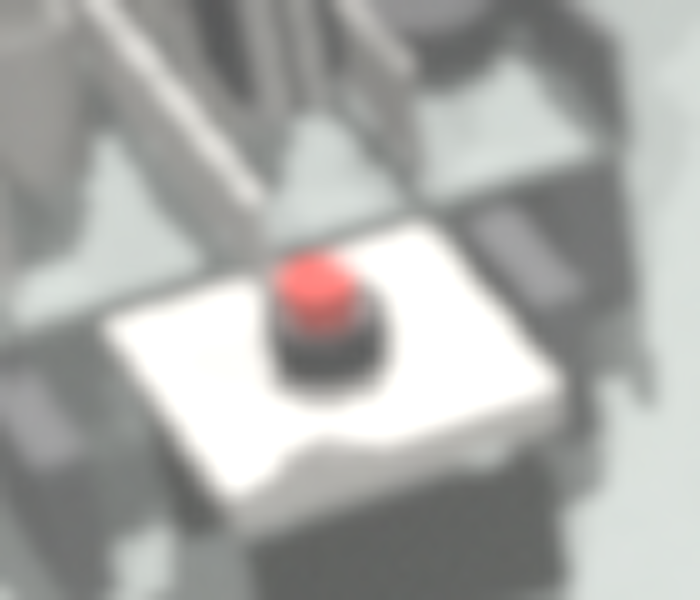

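The rivet is seated: the red pin top is at crop px (316,275) against a predicted (317.5,275.5) for z=75, and the collar is flat on the plate with the pin up. Now I'll press gently with closed fingers.

Request:
apply_moves:
  increments:
    - {"tx": -0.0005, "ty": -0.0005, "tz": -0.03, "rx": 0.0, "ry": 0.0, "rz": 0.0, "claw": 0.0}
    - {"tx": -0.0005, "ty": -0.0005, "tz": -0.036, "rx": 0.0, "ry": 0.0, "rz": 0.0, "claw": 0.0}
    - {"tx": -0.0005, "ty": -0.0005, "tz": -0.04, "rx": 0.0, "ry": 0.0, "rz": 0.0, "claw": 0.0}
    - {"tx": -0.0005, "ty": -0.0005, "tz": -0.041, "rx": 0.0, "ry": 0.0, "rz": 0.0, "claw": 0.0}
    - {"tx": -0.0005, "ty": -0.0005, "tz": -0.041, "rx": 0.0, "ry": 0.0, "rz": 0.0, "claw": 0.0}
    - {"tx": -0.0005, "ty": -0.0005, "tz": -0.041, "rx": 0.0, "ry": 0.0, "rz": 0.0, "claw": 0.0}

```text
clock: 12.35
eef_pos: [501.9, 136.8, 79.1]
tool_rot: [3.14, -0.0, 1.498]
force: [-0.4, -0.1, 0.7]
width: 0.1
```

Request:
apply_moves:
  increments:
    - {"tx": 0.0, "ty": 0.0, "tz": -0.001, "rx": 0.0, "ry": 0.0, "rz": 0.0, "claw": 0.0}
    - {"tx": 0.0, "ty": 0.0, "tz": -0.002, "rx": 0.0, "ry": 0.0, "rz": 0.0, "claw": 0.0}
    - {"tx": 0.0, "ty": 0.0, "tz": -0.003, "rx": 0.0, "ry": 0.0, "rz": 0.0, "claw": 0.0}
    - {"tx": 0.0, "ty": 0.0, "tz": -0.004, "rx": 0.0, "ry": 0.0, "rz": 0.0, "claw": 0.0}
    - {"tx": 0.0, "ty": 0.0, "tz": -0.004, "rx": 0.0, "ry": 0.0, "rz": 0.0, "claw": 0.0}
    - {"tx": 0.0, "ty": 0.0, "tz": -0.004, "rx": 0.0, "ry": 0.0, "rz": 0.0, "claw": 0.0}

```text
clock: 12.95
eef_pos: [501.5, 136.7, 74.6]
tool_rot: [3.141, -0.0, 1.498]
force: [0.7, 0.5, 2.9]
width: 0.1
```

Request:
apply_moves:
  increments:
    - {"tx": 0.0, "ty": 0.0, "tz": -0.001, "rx": 0.0, "ry": 0.0, "rz": 0.0, "claw": 0.0}
    - {"tx": 0.0, "ty": 0.0, "tz": -0.002, "rx": 0.0, "ry": 0.0, "rz": 0.0, "claw": 0.0}
    - {"tx": 0.0, "ty": 0.0, "tz": -0.003, "rx": 0.0, "ry": 0.0, "rz": 0.0, "claw": 0.0}
    - {"tx": 0.0, "ty": 0.0, "tz": -0.003, "rx": 0.0, "ry": 0.0, "rz": 0.0, "claw": 0.0}
    - {"tx": 0.0, "ty": 0.0, "tz": -0.003, "rx": 0.0, "ry": 0.0, "rz": 0.0, "claw": 0.0}

```text
clock: 13.45
eef_pos: [501.6, 136.8, 71.9]
tool_rot: [3.141, -0.001, 1.498]
force: [-1.9, -0.1, 9.1]
width: 0.1
```

Request:
apply_moves:
  increments:
    - {"tx": 0.0, "ty": 0.0, "tz": -0.001, "rx": 0.0, "ry": 0.0, "rz": 0.0, "claw": 0.0}
    - {"tx": 0.0, "ty": 0.0, "tz": -0.002, "rx": 0.0, "ry": 0.0, "rz": 0.0, "claw": 0.0}
    - {"tx": 0.0, "ty": 0.0, "tz": -0.002, "rx": 0.0, "ry": 0.0, "rz": 0.0, "claw": 0.0}
    - {"tx": 0.0, "ty": 0.0, "tz": -0.002, "rx": 0.0, "ry": 0.0, "rz": 0.0, "claw": 0.0}

```text
clock: 13.85
eef_pos: [501.6, 136.7, 70.0]
tool_rot: [3.141, -0.001, 1.498]
force: [-2.4, 0.0, 9.6]
width: 0.2
```

Request:
apply_moves:
  increments:
    - {"tx": 0.0, "ty": 0.0, "tz": -0.001, "rx": 0.0, "ry": 0.0, "rz": 0.0, "claw": 0.0}
    - {"tx": 0.0, "ty": 0.0, "tz": -0.002, "rx": 0.0, "ry": 0.0, "rz": 0.0, "claw": 0.0}
    - {"tx": 0.0, "ty": 0.0, "tz": -0.003, "rx": 0.0, "ry": 0.0, "rz": 0.0, "claw": 0.0}
    - {"tx": 0.0, "ty": 0.0, "tz": -0.003, "rx": 0.0, "ry": 0.0, "rz": 0.0, "claw": 0.0}
    - {"tx": 0.0, "ty": 0.0, "tz": -0.003, "rx": 0.0, "ry": 0.0, "rz": 0.0, "claw": 0.0}

```text
clock: 14.35
eef_pos: [501.6, 136.8, 67.1]
tool_rot: [3.141, -0.001, 1.498]
force: [-1.2, -0.5, 9.7]
width: -0.3
```

Request:
apply_moves:
  increments:
    - {"tx": 0.0, "ty": 0.0, "tz": -0.001, "rx": 0.0, "ry": 0.0, "rz": 0.0, "claw": 0.0}
    - {"tx": 0.0, "ty": 0.0, "tz": -0.002, "rx": 0.0, "ry": 0.0, "rz": 0.0, "claw": 0.0}
    - {"tx": 0.0, "ty": 0.0, "tz": -0.002, "rx": 0.0, "ry": 0.0, "rz": 0.0, "claw": 0.0}
    - {"tx": 0.0, "ty": 0.0, "tz": -0.002, "rx": 0.0, "ry": 0.0, "rz": 0.0, "claw": 0.0}

```text
clock: 14.75
eef_pos: [501.6, 136.7, 65.1]
tool_rot: [3.141, -0.001, 1.498]
force: [-1.9, -0.1, 10.0]
width: 0.3
```

Request:
apply_moves:
  increments:
    - {"tx": 0.0, "ty": 0.0, "tz": -0.001, "rx": 0.0, "ry": 0.0, "rz": 0.0, "claw": 0.0}
    - {"tx": 0.0, "ty": 0.0, "tz": -0.0015, "rx": 0.0, "ry": 0.0, "rz": 0.0, "claw": 0.0}
    - {"tx": 0.0, "ty": 0.0, "tz": -0.0015, "rx": 0.0, "ry": 0.0, "rz": 0.0, "claw": 0.0}
    - {"tx": 0.0, "ty": 0.0, "tz": -0.0015, "rx": 0.0, "ry": 0.0, "rz": 0.0, "claw": 0.0}

```text
clock: 15.15
eef_pos: [501.6, 136.7, 63.7]
tool_rot: [3.141, -0.001, 1.498]
force: [-1.9, 0.1, 11.4]
width: -0.1
```

Request:
apply_moves:
  increments:
    - {"tx": 0.0, "ty": 0.0, "tz": -0.001, "rx": 0.0, "ry": 0.0, "rz": 0.0, "claw": 0.0}
    - {"tx": 0.0, "ty": 0.0, "tz": -0.001, "rx": 0.0, "ry": 0.0, "rz": 0.0, "claw": 0.0}
    - {"tx": 0.0, "ty": 0.0, "tz": -0.001, "rx": 0.0, "ry": 0.0, "rz": 0.0, "claw": 0.0}

```text
clock: 15.45
eef_pos: [501.6, 136.8, 62.7]
tool_rot: [3.141, -0.001, 1.498]
force: [-1.7, -0.1, 12.2]
width: -0.1
```

Request:
apply_moves:
  increments:
    - {"tx": 0.0, "ty": 0.0, "tz": -0.0005, "rx": 0.0, "ry": 0.0, "rz": 0.0, "claw": 0.0}
    - {"tx": 0.0, "ty": 0.0, "tz": -0.001, "rx": 0.0, "ry": 0.0, "rz": 0.0, "claw": 0.0}
    - {"tx": 0.0, "ty": 0.0, "tz": -0.001, "rx": 0.0, "ry": 0.0, "rz": 0.0, "claw": 0.0}

```text
clock: 15.75
eef_pos: [501.6, 136.7, 61.8]
tool_rot: [3.141, -0.001, 1.498]
force: [-1.6, -1.1, 11.4]
width: -0.4
```

```bash
python3 - <<'E'
from h import *
f=[]
for i in range(5): s=read_state(); f.append(s["force"]); get_image("top")
print(s["eef_pos"],np.mean(f,0),np.std(f,0))
E
```

```text
[501.60053821 136.73406464  61.80675286] [-2.46976418 -0.19316988 12.4889576 ] [0.5343701  0.48831603 0.58903956]
```

Request:
apply_moves:
  increments:
    - {"tx": 0.0, "ty": 0.0, "tz": -0.0005, "rx": 0.0, "ry": 0.0, "rz": 0.0, "claw": 0.0}
    - {"tx": 0.0, "ty": 0.0, "tz": -0.001, "rx": 0.0, "ry": 0.0, "rz": 0.0, "claw": 0.0}
    - {"tx": 0.0, "ty": 0.0, "tz": -0.001, "rx": 0.0, "ry": 0.0, "rz": 0.0, "claw": 0.0}

```text
clock: 16.3
eef_pos: [501.6, 136.8, 60.9]
tool_rot: [3.141, -0.001, 1.498]
force: [-2.2, 0.5, 14.4]
width: -0.3
```

```bash
python3 - <<'E'
from h import *
f=[]
for i in range(5): s=read_state(); f.append(s["force"]); get_image("top")
print(s["eef_pos"],np.mean(f,0),np.std(f,0))
E
```

```text
[501.62456767 136.75861756  60.98233892] [-2.53407881  0.26461434 14.60955752] [0.23374271 0.43593647 0.27874335]
```

Request:
apply_moves:
  increments:
    - {"tx": 0.0, "ty": 0.0, "tz": -0.0005, "rx": 0.0, "ry": 0.0, "rz": 0.0, "claw": 0.0}
    - {"tx": 0.0, "ty": 0.0, "tz": -0.001, "rx": 0.0, "ry": 0.0, "rz": 0.0, "claw": 0.0}
    - {"tx": 0.0, "ty": 0.0, "tz": -0.001, "rx": 0.0, "ry": 0.0, "rz": 0.0, "claw": 0.0}
    - {"tx": 0.0, "ty": 0.0, "tz": -0.001, "rx": 0.0, "ry": 0.0, "rz": 0.0, "claw": 0.0}

```text
clock: 16.95
eef_pos: [501.6, 136.8, 60.1]
tool_rot: [3.141, -0.001, 1.498]
force: [-3.3, 0.3, 15.3]
width: -0.7
```

Request:
apply_moves:
  increments:
    - {"tx": 0.0, "ty": 0.0, "tz": 0.002, "rx": 0.0, "ry": 0.0, "rz": 0.0, "claw": 0.0}
    - {"tx": 0.0, "ty": 0.0, "tz": 0.004, "rx": 0.0, "ry": 0.0, "rz": 0.0, "claw": 0.0}
    - {"tx": 0.0, "ty": 0.0, "tz": 0.007, "rx": 0.0, "ry": 0.0, "rz": 0.0, "claw": 0.0}
    - {"tx": 0.0, "ty": 0.0, "tz": 0.01, "rx": 0.0, "ry": 0.0, "rz": 0.0, "claw": 0.0}
    - {"tx": 0.0, "ty": 0.0, "tz": 0.03, "rx": 0.0, "ry": 0.0, "rz": 0.0, "claw": 0.0}
    - {"tx": 0.0, "ty": 0.0, "tz": 0.07, "rx": 0.0, "ry": 0.0, "rz": 0.0, "claw": 0.0}
    - {"tx": 0.0, "ty": 0.0, "tz": 0.1, "rx": 0.0, "ry": 0.0, "rz": 0.0, "claw": 0.0}
    - {"tx": 0.0, "ty": 0.0, "tz": 0.1, "rx": 0.0, "ry": 0.0, "rz": 0.0, "claw": 0.0}
    - {"tx": 0.0, "ty": 0.0, "tz": 0.1, "rx": 0.0, "ry": 0.0, "rz": 0.0, "claw": 0.0}

```text
clock: 17.85
eef_pos: [501.5, 136.9, 159.0]
tool_rot: [3.141, -0.0, 1.499]
force: [0.1, 0.1, 0.5]
width: -0.1
```

```bash
python3 - <<'E'
from h import *
ims=np.mean([get_image("side").astype(float) for _ in range(6)],0)
a=np.clip(cv2.resize(ims[105:165,140:210],None,fx=10,fy=10,interpolation=cv2.INTER_CUBIC),0,255)
a=np.clip((a/200)**.6*255,0,255).astype(np.uint8)
cv2.imwrite("pics/s8.png",a[:,:,::-1])
s=read_state(); e=s["eef_pos"];print(e,s["force"],s["clock"])
for p in((501.5,136.5,75),(501.5,136.5,67),(501.5,136.5,55)): print(p,(proj("side",p)-[140,105])*10+4.5)
E
```

```text
[500.84200016 136.42304519 157.93794665] [-1.09047742 -0.18250186 -0.39651765] 18.15
(501.5, 136.5, 75) [317.5 275.5]
(501.5, 136.5, 67) [323.5 306.5]
(501.5, 136.5, 55) [332.5 352.5]
```

View pics/s8.png

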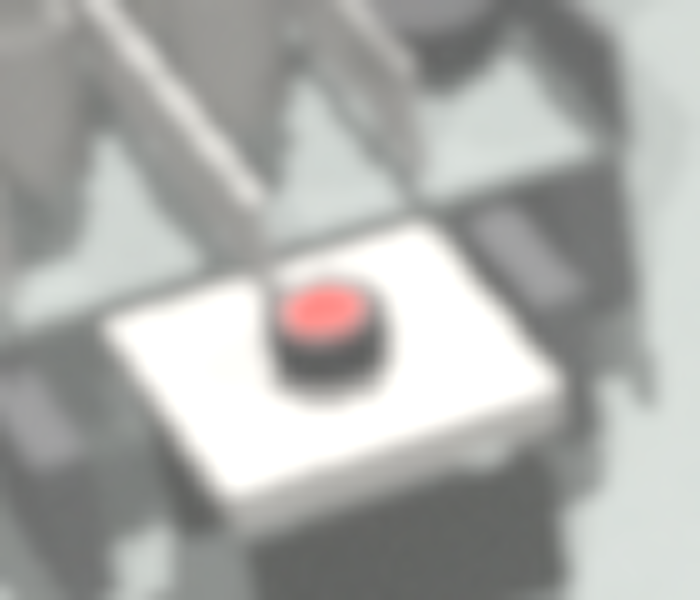

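The pin is flush: its red disc is at crop px (323,308) against a predicted (323.5,306.5) for z=67. The collar is flat and the foot is back up, so I'm handing in.

```bash
python3 -c "
from cell import *
print(finish_job())"
```

```text
the job is handed in; nothing more can be done
None
```

The fresh rivet is seated in the divider's foot with its pin pushed flush, and I handed the job in at about 18 s on the robot's clock. `finish_job` reports no verdict, so this rests on my own checks.

- **Seating:** I took the caddy rivet whose pin stood proud, lowered it into the hole and released it at light contact (1.7 N). A picture then showed the collar flat on the plate and the pin up. The pin top was within about 0.5 mm of where it should be.
- **Pressing:** I pushed the pin with closed fingers in small steps. The resistance rose from about 9 N to 12 N. It then climbed to about 15 N, where I stopped, and no reading came near the 25 N limit.
- **Final look:** After the arm rose clear, the pin was level with the collar, the collar was flat and the foot had sprung back up.

**What disagreed:**
- **Hole position:** The two cameras differed by about 2 mm on the hole's y position. I settled it by feel, from the sideways force during insertion.
- **Gripper width:** It read 24.5 mm on the 28 mm collar, but the rivet held nearly upright.
- **Last press step:** The final 1 mm raised the force slightly less than expected.

I did not take a final picture of the other objects. The arm showed no unexpected contact near them.

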